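# Draw a drying board out to the marker and hold it

## Robot

A 6-joint arm with a two-finger parallel gripper is mounted at the origin on the work surface. World frame = base frame: x ahead of the robot, y to its left, z up, the work surface at z = 0. Lengths are in mm, angles in rad, forces in N, time in s.
With the tool pointing down it reaches from about 300 to 875 mm from the base axis. Payload 6.4 kg.
Tool frame: the origin (TCP) lies at the very end of the fingers, on their centre line; the grasp point (between the pads) lies manip.pinch_z behind it (manip.pinch_z is the distance from the TCP to the grasp point, in mm); y points along the fingers, x is the direction in which the jaws open and shut, and the axes are right-handed (so a half turn about y gives the same grasp; the last joint's range is limited). The gripper opens to 85 mm and grips with 20 to 120 N. Pads are 22 mm wide; open, the fingers measure 114 mm over their backs; the gripper's body (76 mm by 85 mm) begins 54 mm behind the grasp point. The pads swing forward as they close: fully open they stand 13 mm farther back than shut.
Start: joints at [-1.412, 0.181, 1.607, -0, 1.354, -0.206], TCP at [205.155, -537.171, 231.288] pointing down, gripper open.
Joint ranges: [-2.99, 2.99], [-0.89, 2.07], [0.3, 2.58], [-1.14, 4.28], [0, 2.63], [-3.12, 3.12]. Speed limits (rad/s): [2.57, 2.57, 3.01, 3.14, 3.14, 3.14].

## Interface

Orientations are given as a rotation vector (axis times angle).
In Python, from workcell import manip gives the robot as it stands. The module is installed in compiled form; this text tells all that it offers.
- The arm moves only by the shell command python3 -m crank 'ROWS' [OPENING] [FORCE]. ROWS is JSON, a list of rows, each a list of 6 numbers: the shift along the tool's x, y, z in units of 50 mm (1.0 is 50 mm), then the turn, a rotation vector about the tool's x, y, z in units of 8 degrees (1.0 is 8 degrees). A call has exactly 5 rows; each row shifts and turns the commanded pose from where the row before left it, along the tool's axes as they then stand; what a row does not reach is not made up. A row lasts 1/10 s, in which the tool goes at most 50 mm and 8.59 degrees, less where a joint would pass 70% of its speed; a pose out of reach is approached as far as the arm can. A call is refused whole if a number of a shift passes 1 or a number of a turn 1, either way. A call with a gripper value outside its range is refused whole. OPENING is the opening, from 0 (shut) to 1 (fully open), set as the call begins (- or left out, the last holds). The fingers move at their own pace and stop on an object; FORCE is the grip in N (left out, the last holds). Time passes only in rows, so rows that do not move let the fingers close, or fill a call up. It gives the time, the measured TCP pose, the force and the opening at its end, in the units of the state.
- manip.observe(): the state, without advancing time (a new reading comes with each control period).
- manip.get_image(name): name is "side" or "top" or "wrist"; returns the picture (400x640x3 uint8, blue, green, red); there is no depth.
- manip.calibration(name): a dict with "fx", "fy", "cx", "cy" (pixels), "distortion" ([k1, k2, p1, p2, k3] as OpenCV has them; the pictures are not rectified), "xyz" and "orientation" of the camera in the world; the wrist camera has in their place "T_tool_cam" (4x4, takes a point from camera to tool coordinates, whose origin is the TCP and whose axes are the tool frame's). Camera axes: x right, y down, z forward; pixel columns grow to the right and rows downward; lengths in mm; the calibration is good to about 2 mm. A picture is of the moment at which its call begins: read the wrist's pose just before it. calibration takes no time and is no camera call.
- manip.hand_in(): hands the job in, once; it reports no verdict.
The state is a dict: "clock": time; "joint_positions": joint angles; "joint_velocities": joint speeds; "joint_efforts": joint torques, N m; "ee_pos": TCP position; "orientation": TCP orientation; "wrist_force": force on the tool from outside, world axes, zero at the start; "wrist_torque": the same for the moment, N m; "gripper_width": finger opening in mm.
Only numpy, scipy, OpenCV 4.12 (cv2) and the standard library are available. Lean on these libraries where they do the work, as an engineer would, in place of code of your own. Each camera call takes 0.05 s, during which the arm holds its last target.

## Task

Raise the red-handled hold-down lever on the rust-red drying stand fully, so that it stays up and the board is free. Then slide the plywood board outward along the stand, without lifting it, until its blue-striped outer end is level with the yellow pointer of the marker post. The loaded end would now tip the board off, so finish while still holding it by hand, flat on the stand with its end at the pointer, and do not let it tip, push against the marker post or disturb the other things on the bench.

Things in the scene. Friction and masses are not known exactly. Their poses are not given: they have to be found in the camera images.
- stand: Fixed rust-red steel stand, 120 x 300 mm. Origin on the bench under its centre; x across it (away from the robot), y along it, z up. Flat top 90 mm above the bench; the board on it slides OUTWARD along -y, over the edge at y = -150 mm. Side lips (98 mm above the bench) guide the board with 5 mm play each side. Place and yaw vary.
- lever (a joint): Hold-down lever on the stand's grey head, rad: 0 = down, level across the board, blocking its crossbar from moving outward; grows as raised, stop at 1.4. Stays where it is left (friction 0.10 N m, 1 to 1.5 N at the handle). Starts down, 0 to 0.12; above 1.05 counts as fully raised.
- lever_hinge (a point): Hinge of the lever, on the far side of the board, at (80, -120, 118) mm in the stand's frame. The hinge axis runs along the stand's y; at 0 the lever points along the stand's -x and its handle swings up and then back towards the hinge.
- lever_tip (a point): Middle of the gripping part of the lever's red handle, 165 mm from the hinge. The handle is a bar 60 mm long, 14 mm wide (along the stand's y) and 14 mm thick, its end 20 mm beyond this point; it juts out 25 mm clear of the stand's near side, with free space below.
- board: Plywood board, 90 (x) x 390 (y) x 12 mm, flat on the stand; 0.45 to 0.7 kg, heavier at its outer end. Origin: centre of its underside, axes as the stand's; outer end at y = -195 mm. Two white fins (42 mm tall) near that end, wooden crossbar 26 mm tall at y = -85, blue grip near the inner end. Balance point about 130 mm from the outer end. Starts with 50 to 60 mm overhang.
- board_handle (a point): Centre of the board's blue grip: an upright block 60 mm across (x), 18 mm thick (along y), 45 mm tall standing on the board's top; this point is 22.5 mm above the board's top, 360 mm inward (+y) from the outer end.
- board_end (a point): Middle of the board's upper outer end edge (blue stripe), at (0, -195, 12) mm in the board's frame.
- marker: Fixed marker post on a round foot (60 mm) on the far side of the board's path, 127 mm tall. Origin under the foot, yaw as the stand's. It stands at a different overhang each time (180 to 240 mm beyond the stand's edge). Not to be touched by the board.
- marker_tip (a point): Free end of the yellow pointer of the marker post, 102 mm above the bench (height of the board's top), 15 mm beside the board's far edge; pointer 6 mm wide along y, this point on its centreline, axes as the stand's. The board's outer end must come level with it along the stand's y.
- tape_roll: bystander: yellow roll of masking tape, 100 mm wide, 24 mm tall; origin under its centre
- paint_jar: bystander: jar, 64 mm wide, 90 mm tall; origin under its centre
- thinner_can: bystander: can, 66 mm wide, 120 mm tall, behind the stand; origin under its centre
- spare_fin: bystander: cream fin, 60 x 26 x 51 mm, on the bench below the overhang; origin under its centre
- cream_fin: bystander: cream fin, 65 x 29 x 55 mm; origin under its centre
- screwdriver: bystander: screwdriver lying on the bench, about 200 mm long
- brush_cup: bystander: green cup, 76 mm wide, 90 mm tall; origin under its centre

How it is judged (in metres and radians):
On the way, in this order (a step that is already met when the one before it is completed fails the run):
1. the lever is fully raised, with the board still where it lay (value of joint lever above 1.05 rad and distance of board from where it was at the start of the episode below 0.04 m), for 0.2 s.
2. the board's outer end has been slid to the pointer (y of board_end in the frame of marker_tip between -0.008 and 0.008 m), for 0.2 s.
At the end, for the whole second after the job is handed in: Still held (finger force over 0.5 N), lever up (over 1.05 rad), board at rest flat on the stand (tilt under 0.05 rad, underside 86 to 96 mm above the bench), outer end within 8 mm of the pointer along the stand, not leaning on the marker post (all of step 2 and value of joint lever above 1.05 rad and angle between board's own z axis and vertical below 0.05 rad and z of board in the frame of stand between 0.086 and 0.096 m and linear speed of board below 0.02 m/s and contact force between the fingers and board above 0.5 N and contact force between board and stand above 0.3 N and contact force between board and marker below 0.2 N); the arm keeps its last pose, push and grip.
It fails at once if the board tips (more than 0.15 rad) (angle between board's own z axis and vertical above 0.15 rad).
It fails at once if the board is lifted off the stand (more than 20 mm) (z of board in the frame of stand above 0.11 m).
It fails at once if the board pushes the marker post (contact force between board and marker above 1 N).
It fails at once if a bystander is moved more than 30 mm (distance of any of tape_roll, paint_jar, thinner_can, spare_fin, cream_fin, screwdriver, brush_cup from where it was at the start of the episode above 0.03 m).
It also fails if it takes over 50 s, if anything falls off the work surface, if the arm or the gripper's body presses on something with over 40 N, if the wrist force passes 120 N, or if a joint passes its speed limit or range.

## Working session

There is one attempt and no reset: what is moved stays moved. The work goes in short steps, Python scripts to look and compute and a shell command to move; the robot and the scene stay as the last step left them, time stands still between calls to the robot, and variables do not carry over. Pictures are saved under pics/ and viewed, and the job is handed in when it is done.

```bash
mkdir -p pics
python3 - <<'E'
from workcell import manip
import cv2
for n in ["side","top","wrist"]:
    c=manip.calibration(n); print(n,{k:(v if not hasattr(v,'tolist') else v.tolist()) for k,v in c.items()})
    cv2.imwrite(f"pics/{n}0.png",manip.get_image(n))
s=manip.observe(); print(s, manip.pinch_z)
E
```

```text
side {'fx': 512.31276175295, 'fy': 512.31276175295, 'cx': 321.23315062998523, 'cy': 197.65119254602604, 'distortion': [-0.15229309566424903, 0.0, 0.0, 0.0, 0.0], 'xyz': [186.34035167421163, -1241.9177961414975, 1273.5599387096263], 'orientation': [-2.299848619209459, 0.3607566613676041, -0.16511135527835358]}
top {'fx': 420.9754236539816, 'fy': 420.9754236539816, 'cx': 315.9524459865709, 'cy': 200.0019413467788, 'distortion': [0.03077433324688366, 0.0, 0.0, 0.0, 0.0], 'xyz': [296.6595458085355, -62.477581832612195, 1699.193433100261], 'orientation': [-2.149853898694012, 2.1182409278486367, -0.15423642919445152]}
wrist {'fx': 296.10785510579996, 'fy': 296.10785510579996, 'cx': 319.7836608016259, 'cy': 200.92153823471844, 'distortion': [-0.03201426616186034, 0.0, 0.0, 0.0, 0.0], 'T_tool_cam': [[0.9999999464059323, -0.00021063679618519212, -0.0002506397172722988, -0.9313532193429008], [0.000175946549748118, -0.2998530549415573, 0.9539853848382704, -143.32505742605164], [-0.0002760995099834656, -0.9539853778095085, -0.2998530018103954, 76.70200711224876], [0.0, 0.0, 0.0, 1.0]]}
{'clock': 0.15, 'joint_positions': array([-1.41231969e+00,  1.81386918e-01,  1.60774333e+00,  3.05930504e-05,
        1.35379236e+00, -2.06319273e-01]), 'joint_velocities': array([-0.00081725, -0.00282551, -0.00440384,  0.00160692,  0.0002736 ,
        0.00020843]), 'joint_efforts': array([ 3.91081485e-04, -4.45267546e+01, -3.51694357e+01, -3.12328539e-04,
        5.88173643e-03,  3.21802293e-05]), 'ee_pos': array([ 205.08640052, -536.75109158,  230.59871869]), 'orientation': array([-1.35897218,  0.93702586, -0.93554655]), 'wrist_force': array([-2.13801282e-03, -7.62213899e-04, -9.45395000e-01]), 'wrist_torque': array([-0.02107499, -0.03609415,  0.01342093]), 'gripper_width': 85.66134670683142} 18.700000000000003
```

View pics/side0.png

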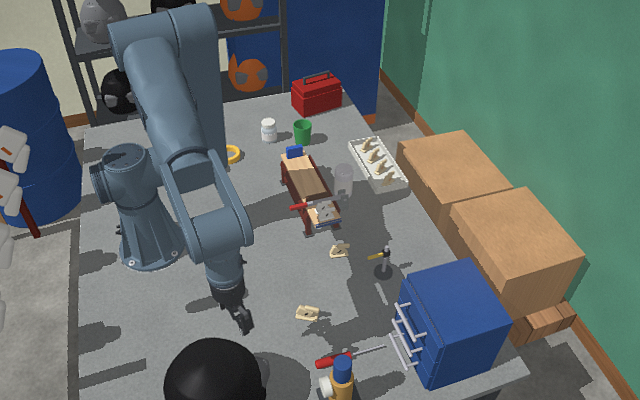

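View pics/top0.png

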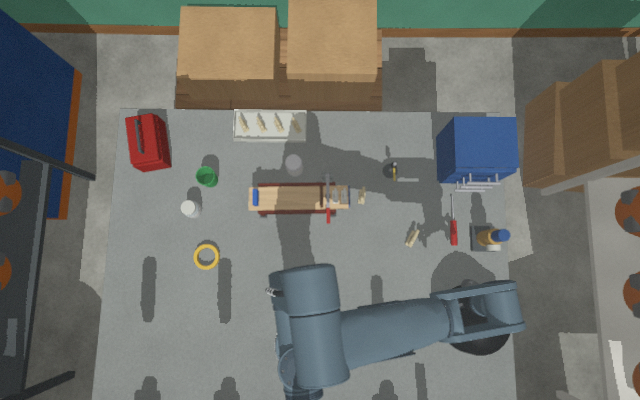

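View pics/wrist0.png

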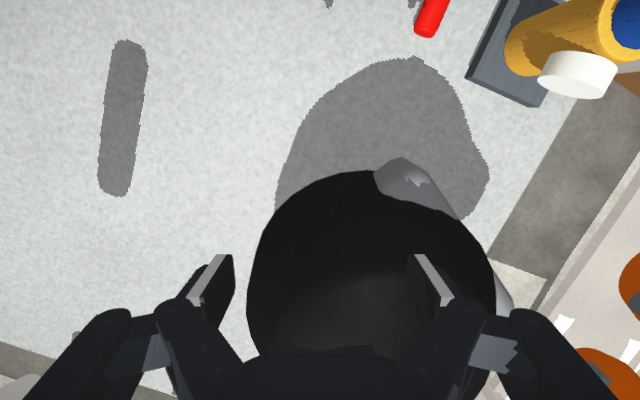

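```bash
cat > h.py <<'E'
import numpy as np,cv2
from scipy.spatial.transform import Rotation as R
from workcell import manip
def ray(n,px,st=None):
    c=manip.calibration(n)
    K=np.array([[c['fx'],0,c['cx']],[0,c['fy'],c['cy']],[0,0,1]])
    u=cv2.undistortPoints(np.array([[px]],float),K,np.array(c['distortion']))[0,0]
    d=np.array([u[0],u[1],1])
    if n=='wrist':
        T=np.array(c['T_tool_cam']);Rw=R.from_rotvec(st['orientation']).as_matrix()
        return Rw@T[:3,3]+st['ee_pos'], Rw@T[:3,:3]@d
    return np.array(c['xyz']), R.from_rotvec(c['orientation']).as_matrix()@d
def onz(n,px,z,st=None):
    o,d=ray(n,px,st); return o+d*(z-o[2])/d[2]
def proj(n,P,st=None):
    c=manip.calibration(n)
    K=np.array([[c['fx'],0,c['cx']],[0,c['fy'],c['cy']],[0,0,1]])
    Rm=R.from_rotvec(c['orientation']).as_matrix();o=np.array(c['xyz'])
    pc=(np.atleast_2d(P)-o)@Rm
    return cv2.projectPoints(pc,np.zeros(3),np.zeros(3),K,np.array(c['distortion']))[0][:,0]
E
python3 - <<'E'
from h import *
s=manip.observe();print(R.from_rotvec(s['orientation']).as_matrix().round(3))
for n in['top','side']:
    im=cv2.imread(f'pics/{n}0.png')
    b,g,r=[im[...,i].astype(int) for i in range(3)]
    hsv=cv2.cvtColor(im,cv2.COLOR_BGR2HSV)
    masks={'blue':(b>r+50)&(b>g+30),'red':(r>150)&(g<70)&(b<70),'yel':(r>150)&(g>130)&(b<90),'rust':(r>g+40)&(r>b+40)&(r<190)}
    for k,m in masks.items():
        nn,l,st,ce=cv2.connectedComponentsWithStats(m.astype(np.uint8))
        for i in range(1,nn):
            if st[i,4]>8: print(n,k,st[i].tolist(),ce[i].round(1))
E
```

```text
[[ 0.357 -0.     0.934]
 [-0.934  0.001  0.357]
 [-0.001 -1.     0.   ]]
top blue [442, 117, 77, 66, 3885] [484.4 147.6]
top blue [253, 189, 5, 17, 81] [255.  196.8]
top blue [495, 229, 15, 12, 119] [503.1 235.1]
top red [126, 114, 32, 50, 807] [141.2 141.3]
top red [134, 160, 28, 7, 36] [149. 163.]
top red [326, 209, 4, 14, 31] [327.7 214.5]
top red [453, 221, 4, 12, 23] [454.6 225.2]
top red [452, 234, 5, 11, 48] [454.1 238.9]
top yel [393, 168, 2, 5, 9] [393.6 169.8]
top yel [194, 244, 25, 24, 157] [204.9 256.1]
top rust [65, 70, 16, 95, 644] [ 73.  118.6]
top rust [125, 113, 46, 59, 1985] [147.8 143. ]
top rust [59, 172, 12, 47, 336] [ 64.7 195.6]
top rust [0, 176, 21, 33, 348] [ 10.5 191.6]
top rust [259, 184, 20, 2, 21] [268.5 184. ]
top rust [618, 191, 22, 33, 255] [633.  208.3]
top rust [315, 208, 20, 16, 104] [325.9 213.3]
top rust [259, 211, 16, 3, 36] [265.9 211.7]
top rust [450, 220, 7, 26, 149] [453.4 232.9]
top rust [0, 259, 11, 31, 207] [  4.7 273.2]
side blue [259, 0, 19, 17, 235] [269.4   7.8]
side blue [287, 0, 98, 115, 7826] [337.   42.7]
side blue [226, 31, 56, 56
[... 1151 characters left out ...]
15.8  94.5]
side rust [363, 114, 12, 10, 84] [369.5 118.4]
side rust [1, 147, 11, 8, 31] [  5.8 150.7]
side rust [309, 155, 8, 13, 22] [312.4 161.3]
side rust [281, 161, 6, 12, 37] [283.1 166.5]
side rust [284, 177, 4, 6, 13] [285.2 179.4]
side rust [289, 202, 19, 24, 144] [300.2 210. ]
side rust [480, 222, 6, 5, 10] [483.  223.9]
side rust [504, 259, 5, 4, 9] [506.  260.9]
side rust [517, 259, 5, 5, 9] [519.  260.6]
side rust [501, 263, 6, 5, 12] [503.5 264.8]
side rust [506, 270, 9, 7, 15] [510.4 272.7]
side rust [527, 308, 35, 21, 348] [542.7 317.6]
side rust [576, 315, 62, 85, 143] [605.6 355.5]
side rust [341, 351, 11, 8, 32] [347.3 353.8]
side rust [315, 354, 24, 15, 175] [325.1 361.4]
```

Run:
```python
import cv2
a=cv2.imread('pics/top0.png')[150:240,235:425];cv2.imwrite('pics/topz.png',cv2.resize(a,None,fx=4.2,fy=4.2,interpolation=cv2.INTER_CUBIC))
a=cv2.imread('pics/side0.png')[135:285,265:405];cv2.imwrite('pics/sidez.png',cv2.resize(a,None,fx=4,fy=4,interpolation=cv2.INTER_CUBIC))
from h import *
print('handle',onz('top',(255,197),147),'lev',onz('top',(327.7,216),118),'ptr',onz('top',(393.6,170),102))
print('taperoll',onz('top',(205,256),24),'end',onz('top',(348.5,197),102))
print('side ptr',onz('side',(376,255),102))
```

```text
handle [549.97217896 187.04925379 147.        ] lev [485.77861198 -86.10594526 118.        ] ptr [ 670.6717146  -339.35003284  102.        ]
taperoll [331.34566565 394.97245639  24.        ] end [ 562.2979832  -165.38422658  102.        ]
side ptr [ 659.32266296 -341.1068044   102.        ]
```

View pics/topz.png

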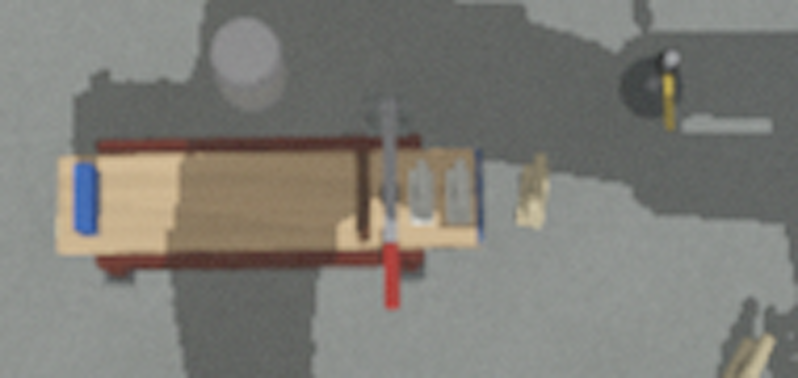

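View pics/sidez.png

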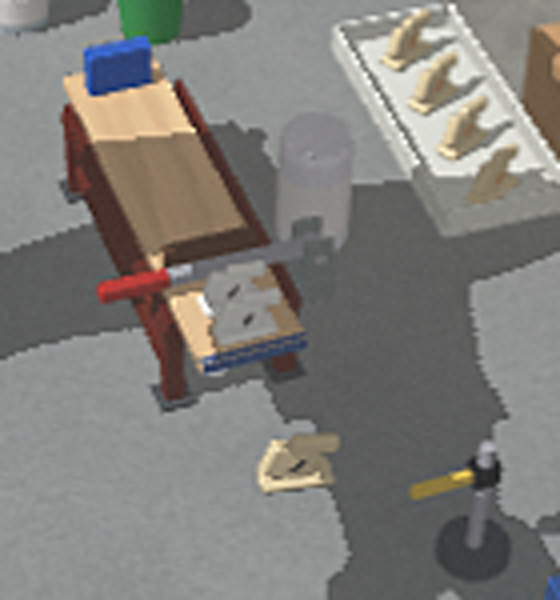

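Run:
```python
from h import *
t=lambda x,y:(x/4.2+235-.38,y/4.2+150-.38)
s=lambda x,y:(x/4+265-.38,y/4+135-.38)
h=onz('top',t(87,199),147);e=onz('top',t(481,197),102)
print('handle',h,'end',e,'len',np.hypot(*(h-e)[:2]),'psi',np.degrees(np.arctan2(-(h-e)[0],(h-e)[1])))
print('side end',onz('side',s(254,355),102),'side handle',onz('side',s(118,55),147))
print('ptr',onz('top',t(669,129),102),onz('side',s(411,492),102))
print('lever end',onz('top',t(392,308),120),'hinge',onz('top',t(388,105),125),'side lever end',onz('side',s(99,292),118))
```

```text
handle [549.98595931 185.79808702 147.        ] end [ 564.18289114 -167.84791592  102.        ] len 353.9308523854406 psi 2.29887437054587
side end [ 564.3007992  -171.92485364  102.        ] side handle [552.49085133 179.38561491 147.        ]
ptr [ 629.8683212  -340.01986325  102.        ] [ 630.78334218 -342.67494769  102.        ]
lever end [459.21835411 -87.32582608 120.        ] hinge [644.01218725 -81.52384719 125.        ] side lever end [462.12628328 -81.34737889 118.        ]
```

```bash
for i in 1; do python3 -m crank '[[-0.44,-0.1,0.54,0,0,0],[-0.44,-0.1,0.54,0,0,0],[-0.44,-0.1,0.54,0,0,0],[-0.44,-0.1,0.54,0,0,0],[-0.44,-0.1,0.54,0,0,0]]' 1; python3 -m crank '[[-0.44,-0.1,0.54,0,0,0],[-0.44,-0.1,0.54,0,0,0],[-0.44,-0.1,0.54,0,0,0],[-0.44,-0.1,0.54,0,0,0],[-0.44,-0.1,0.54,0,0,0]]';python3 -m crank '[[-0.44,-0.1,0.54,0,0,0],[-0.44,-0.1,0.54,0,0,0],[-0.44,-0.1,0.54,0,0,0],[-0.44,-0.1,0.54,0,0,0],[-0.44,-0.1,0.54,0,0,0]]'; python3 -m crank '[[0,0,0,0,0.6,0],[0,0,0,0,0.6,0],[0,0,0,0,0.6,0],[0,0,0,0,0.5,0],[0,0,0,0,0,0]]';done
```

```text
clock: 0.65
ee_pos: [292.4, -384.8, 256.2]
orientation: [-1.36, 0.937, -0.936]
wrist_force: [0.7, 0.2, 1.0]
gripper_width: 85.6
clock: 1.15
ee_pos: [379.3, -233.9, 281.4]
orientation: [-1.36, 0.937, -0.937]
wrist_force: [1.0, -0.5, 0.7]
gripper_width: 85.2
clock: 1.65
ee_pos: [466.1, -82.9, 306.4]
orientation: [-1.36, 0.936, -0.936]
wrist_force: [0.6, -0.3, 0.8]
gripper_width: 85.8
clock: 2.15
ee_pos: [465.6, -84.3, 306.0]
orientation: [-1.229, 1.178, -1.177]
wrist_force: [0.3, 0.2, -0.0]
gripper_width: 85.4
```

```bash
cat > snap.py <<'E'
import sys
from h import *
import pickle
s=manip.observe();im=manip.get_image('wrist');n=sys.argv[1]
cv2.imwrite(f'pics/{n}.png',im);pickle.dump(s,open(f'pics/{n}.pkl','wb'))
print(s['clock'],s['ee_pos'].round(1),s['wrist_force'].round(1),s['gripper_width']);print(R.from_rotvec(s['orientation']).as_matrix().round(3),s['joint_positions'].round(2))
E
python3 snap.py w1
```

```text
2.15 [465.6 -84.3 306. ] [ 0.3  0.2 -0. ] 85.42478520220061
[[ 0.043 -0.     0.999]
 [-0.999  0.     0.043]
 [-0.    -1.    -0.   ]] [-0.43 -0.11  1.76  0.    1.5   1.1 ]
```

View pics/w1.png

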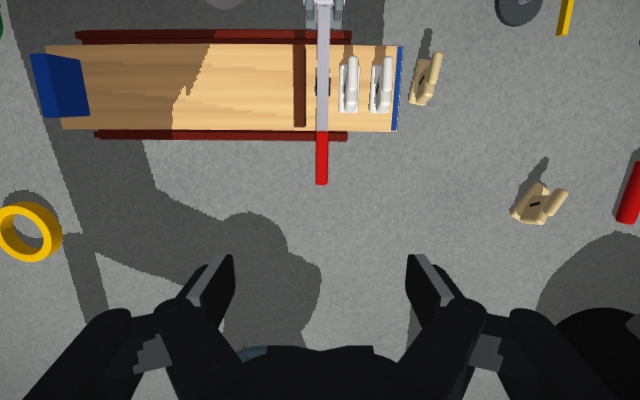

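Run:
```python
from h import *
import pickle
im=cv2.imread('pics/w1.png');s=pickle.load(open('pics/w1.pkl','rb'))
b,g,r=[im[...,i].astype(int) for i in range(3)]
def comp(m,lab):
    nn,l,st,ce=cv2.connectedComponentsWithStats(m.astype(np.uint8))
    for i in range(1,nn):
        if st[i,4]>30: print(lab,st[i].tolist(),ce[i].round(1)); 
    return l
comp((r>130)&(g<60)&(b<60),'red');comp((b>r+50)&(b>g+30),'blue');comp((r>150)&(g>130)&(b<90),'yel')
for nm,px,z in [('lever end L',(316,184),120),('lever end R',(327.5,184),120),('lever mid-in',(321,132),125),('ptr tipL',(557,35),102),('ptr tipR',(568,35),102),('endfar',(402,46),102),('endnear',(397,130),102),('handle BL',(42,117),102),('lip far L',(77,31),98),('lip far R',(351,31),98),('lip near R',(347,140),98),('lip near L',(95,139),98)]:
    print(nm,onz('wrist',px,z,s).round(1))
a=im[0:150,290:600];cv2.imwrite('pics/w1z.png',cv2.resize(a,None,fx=2.5,fy=2.5,interpolation=cv2.INTER_CUBIC))
```

```text
red [316, 132, 12, 53, 628] [321.5 157.8]
red [621, 177, 19, 47, 407] [632.8 206.5]
blue [391, 47, 12, 83, 418] [396.5  88.9]
blue [30, 54, 60, 63, 2887] [59.3 85.5]
yel [557, 0, 17, 37, 205] [567.3  17.6]
yel [0, 206, 57, 56, 1025] [ 26.8 234.3]
lever end L [458.5 -79.2 120. ]
lever end R [459.1 -92.4 120. ]
lever mid-in [517.4 -82.3 125. ]
ptr tipL [ 630.5 -331.4  102. ]
ptr tipR [ 631.4 -343.7  102. ]
endfar [ 609.5 -164.8  102. ]
endnear [ 521.8 -169.5  102. ]
handle BL [521.2 242.9 102. ]
lip far L [613.3 186.9  98. ]
lip far R [ 622.2 -109.7   98. ]
lip near R [ 507.5 -113.3   98. ]
lip near L [497.2 186.   98. ]
```

View pics/w1z.png

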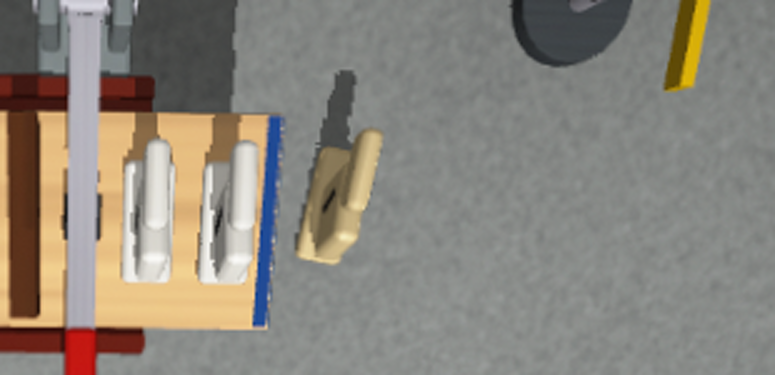

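```bash
python3 -m crank '[[0.01,0.6,0.05,0,0,0],[0.01,0.6,0.05,0,0,0],[0.01,0.6,0.05,0,0,0],[0,0.6,0.05,0,0,0],[0,0.6,0.05,0,0,0]]' ;python3 -m crank '[[0,0.3,0,0,0,0],[0,0.3,0,0,0,0],[0,0.3,0,0,0,0],[0,0.15,0,0,0,0],[0,0,0,0,0,0]]' 0.5; python3 snap.py w2
```

```text
clock: 2.7
ee_pos: [478.3, -85.4, 155.2]
orientation: [-1.23, 1.175, -1.176]
wrist_force: [0.1, -1.0, 0.7]
gripper_width: 85.4
clock: 3.2
ee_pos: [477.5, -85.1, 102.8]
orientation: [-1.231, 1.178, -1.175]
wrist_force: [-0.2, -0.2, 0.2]
gripper_width: 42.5
3.2 [477.5 -85.1 102.8] [-0.2 -0.2  0.2] 42.502542087536966
[[ 0.045 -0.002  0.999]
 [-0.999  0.001  0.045]
 [-0.001 -1.    -0.002]] [-0.42  0.15  1.93  0.    1.06  1.1 ]
```

View pics/w2.png

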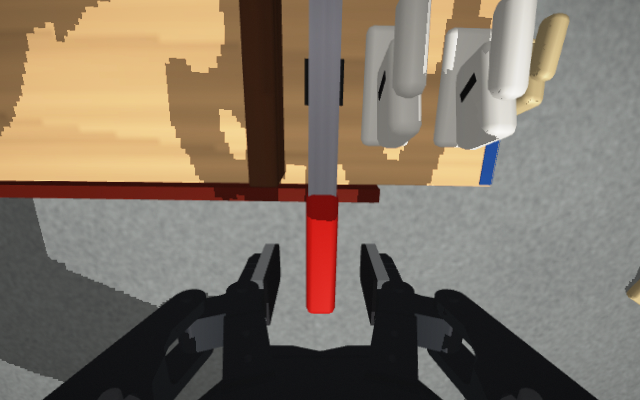

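```bash
python3 -m crank '[[0,0,0,0,0,0],[0,0,0,0,0,0],[0,0,0,0,0,0],[0,0,0,0,0,0],[0,0,0,0,0,0]]' 0 25
python3 - <<'E'
from h import *
t=np.linspace(.05,1.25,21)
x=-165*np.cos(t);z=165*np.sin(t)
print(np.c_[-np.diff(z)/50,np.diff(x)/50].round(2).tolist())
s=manip.observe();print(s['ee_pos'],s['gripper_width'],s['wrist_force'])
E
```

```text
clock: 3.75
ee_pos: [478.9, -85.4, 104.3]
orientation: [-1.228, 1.176, -1.178]
wrist_force: [1.4, 1.7, 0.8]
gripper_width: 13.6
[[-0.2, 0.02], [-0.2, 0.03], [-0.19, 0.04], [-0.19, 0.05], [-0.19, 0.06], [-0.18, 0.07], [-0.18, 0.08], [-0.17, 0.09], [-0.17, 0.11], [-0.16, 0.12], [-0.15, 0.12], [-0.15, 0.13], [-0.14, 0.14], [-0.13, 0.15], [-0.12, 0.16], [-0.11, 0.16], [-0.1, 0.17], [-0.09, 0.18], [-0.08, 0.18], [-0.07, 0.19]]
[478.93881738 -85.43976337 104.25977705] 13.598033267809964 [1.39709553 1.73806539 0.81725446]
```

```bash
python3 -m crank '[[0,-0.2,0.02,0,0,0],[0,-0.2,0.03,0,0,0],[0,-0.19,0.04,0,0,0],[0,-0.19,0.05,0,0,0],[0,-0.19,0.06,0,0,0]]' - 25;  python3 -m crank '[[0,-0.18,0.07,0,0,0],[0,-0.18,0.08,0,0,0],[0,-0.17,0.09,0,0,0],[0,-0.17,0.11,0,0,0],[0,-0.16,0.12,0,0,0]]'; python3 snap.py w3
```

```text
clock: 4.25
ee_pos: [487.7, -85.0, 152.9]
orientation: [-1.231, 1.178, -1.176]
wrist_force: [-2.1, -1.6, -2.4]
gripper_width: 13.4
clock: 4.75
ee_pos: [511.7, -84.2, 196.1]
orientation: [-1.231, 1.177, -1.177]
wrist_force: [-5.7, -3.7, 0.0]
gripper_width: 13.9
4.75 [511.7 -84.2 196.1] [-5.7 -3.7  0. ] 13.888432119673169
[[ 0.044 -0.001  0.999]
 [-0.999 -0.001  0.044]
 [ 0.001 -1.    -0.001]] [-0.39  0.09  1.78 -0.    1.27  1.14]
```

View pics/w3.png

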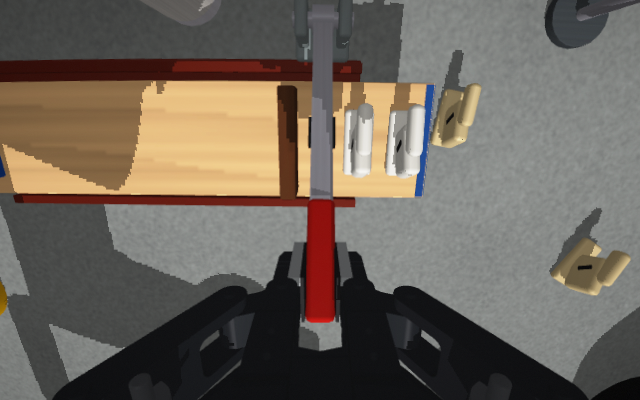

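The lever's red handle is held between the pads (about px 320,260) and is about 35° up; the board has not moved. I continue along the arc.

```bash
python3 -m crank '[[0,-0.15,0.12,0,0,0],[0,-0.15,0.13,0,0,0],[0,-0.14,0.14,0,0,0],[0,-0.13,0.15,0,0,0],[0,-0.12,0.16,0,0,0]]' - 25;  python3 -m crank '[[0,-0.11,0.16,0,0,0],[0,-0.1,0.17,0,0,0],[0,-0.09,0.18,0,0,0],[0,-0.08,0.18,0,0,0],[0,-0.07,0.19,0,0,0]]'; python3 snap.py w4
```

```text
clock: 5.3
ee_pos: [547.4, -83.1, 230.8]
orientation: [-1.231, 1.176, -1.178]
wrist_force: [-3.7, -4.4, -1.2]
gripper_width: 13.7
clock: 5.8
ee_pos: [591.5, -81.7, 253.4]
orientation: [-1.231, 1.176, -1.179]
wrist_force: [-3.2, -7.0, 0.4]
gripper_width: 13.4
5.8 [591.5 -81.7 253.4] [-3.2 -7.   0.4] 13.376250019765168
[[ 0.043  0.001  0.999]
 [-0.999 -0.002  0.043]
 [ 0.002 -1.     0.   ]] [-0.33  0.21  1.53 -0.    1.4   1.19]
```

View pics/w4.png

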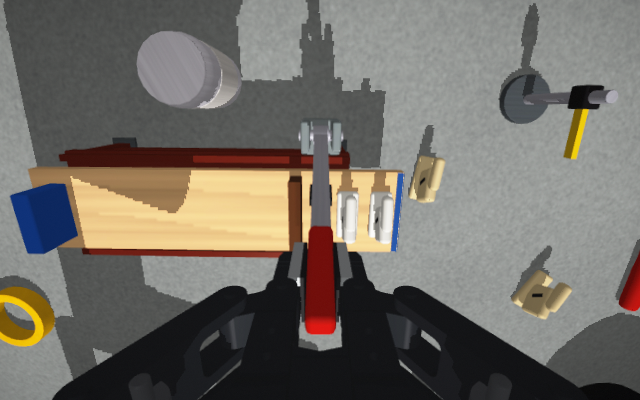

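```bash
python3 -m crank '[[0,0,0,0,0,0],[0,0,0,0,0,0],[0,0,0,0,0,0],[0,0,0,0,0,0],[0,0,0,0,0,0]]' 0.8; python3 -m crank '[[0,-0.3,0,0,0,0],[0,-0.4,0,0,0,0],[0,-0.5,0,0,0,0],[0,-0.5,0,0,0,0],[0,-0.3,0,0,0,0]]'; python3 snap.py w5
```

```text
clock: 6.35
ee_pos: [590.7, -80.2, 252.4]
orientation: [-1.229, 1.177, -1.177]
wrist_force: [0.2, -0.7, -1.3]
gripper_width: 68.3
clock: 6.85
ee_pos: [591.4, -80.6, 356.0]
orientation: [-1.228, 1.173, -1.18]
wrist_force: [1.5, 0.5, 0.1]
gripper_width: 68.8
6.85 [591.4 -80.6 356. ] [1.5 0.5 0.1] 68.75340876945874
[[ 0.044  0.004  0.999]
 [-0.999 -0.001  0.044]
 [ 0.001 -1.     0.004]] [-0.33  0.15  1.39  0.    1.59  1.19]
```

View pics/w5.png

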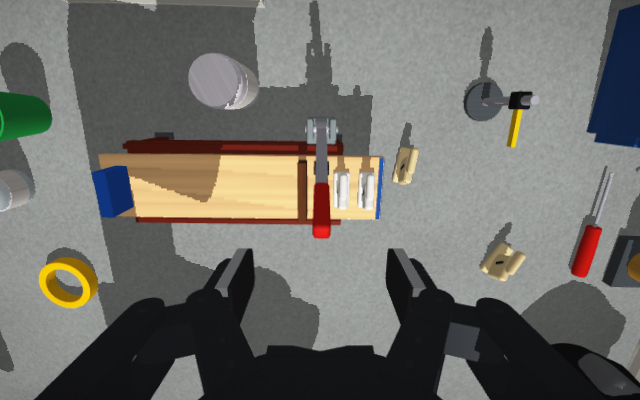

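Run:
```python
from h import *
import pickle
D={n:(cv2.imread(f'pics/{n}.png'),pickle.load(open(f'pics/{n}.pkl','rb'))) for n in['w4','w5']}
a=D['w4'][0][80:260,370:600];cv2.imwrite('pics/w4z.png',cv2.resize(a,None,fx=3.3,fy=3.3,interpolation=cv2.INTER_CUBIC))
a=D['w5'][0][80:250,330:550];cv2.imwrite('pics/w5z.png',cv2.resize(a,None,fx=3.3,fy=3.3,interpolation=cv2.INTER_CUBIC))
for n,(im,s) in D.items():
    b,g,r=[im[...,i].astype(int) for i in range(3)]
    for lab,m in [('blue',(b>r+50)&(b>g+30)),('yel',(r>150)&(g>130)&(b<90)),('red',(r>90)&(g<40)&(b<40))]:
        nn,l,st,ce=cv2.connectedComponentsWithStats(m.astype(np.uint8))
        for i in range(1,nn):
            if st[i,4]>30: print(n,lab,st[i].tolist(),ce[i].round(1),onz('wrist',ce[i],102,s).round(1))
# lever: end of red at theta; ray
im,s=D['w5']
o,d=ray('wrist',(322,237),s);
for z in (270,280,290,300): print((o+d*(z-o[2])/d[2]).round(1))
```

```text
w4 blue [391, 173, 13, 79, 410] [396.8 211.6] [ 566.9 -163.8  102. ]
w4 blue [10, 184, 67, 70, 3349] [ 43.8 217.2] [543.9 218.5 102. ]
w4 yel [571, 109, 18, 50, 295] [579.2 133.1] [ 657.4 -338.3  102. ]
w4 yel [0, 295, 53, 52, 755] [ 24.5 323. ] [399.3 281.  102. ]
w4 red [193, 156, 96, 8, 675] [241.2 159. ] [615.8  -1.3 102. ]
w4 red [301, 157, 12, 7, 82] [306.4 159.9] [617.6 -66.5 102. ]
w4 red [330, 157, 12, 7, 84] [335.5 160. ] [618.8 -95.7 102. ]
w4 red [305, 226, 31, 108, 2797] [320.  282.5] [477.4 -86.3 102. ]
w4 red [89, 249, 147, 7, 638] [157.9 252.3] [507.6  95.9 102. ]
w4 red [619, 261, 21, 50, 477] [633.  292.5] [ 474.8 -467.5  102. ]
w5 blue [594, 119, 11, 13, 70] [598.7 125.1] [ 666.8 -452.2  102. ]
w5 blue [595, 137, 45, 11, 91] [626.3 142.5] [ 646.3 -499.9  102. ]
w5 blue [376, 158, 8, 61, 220] [379.2 187.6] [ 567.  -163.7  102. ]
w5 blue [92, 166, 41, 52, 1599] [112.5 190.4] [546.9 211.1 102. ]
w5 yel [511, 109, 12, 38, 173] [516.2 127.5] [ 657.1 -338.   102. ]
w5 yel [39, 262, 58, 46, 882] [ 64.5 284.5] [387.9 316.8 102. ]
w5 red [221, 145, 77, 6, 401] [260.9 147.2] [ 6.156e+02 -4.000e-01  1.020e+02]
w5 red [307, 145, 9, 6, 48] [310.7 147.6] [617.9 -66.7 102. ]
w5 red [328, 146, 9, 5, 45] [332. 148.] [618.5 -95.1 102. ]
w5 red [312, 183, 28, 55, 859] [321.3 211.1] [528.9 -84.9 102. ]
w5 red [139, 218, 119, 5, 416] [193.3 220.1] [507.2  98.9 102. ]
w5 red [572, 225, 30, 52, 819] [586.  250.7] [ 481.8 -492.8  102. ]
[564.3 -82.8 270. ]
[568.7 -82.5 280. ]
[573.2 -82.3 290. ]
[577.7 -82.  300. ]
```

View pics/w4z.png

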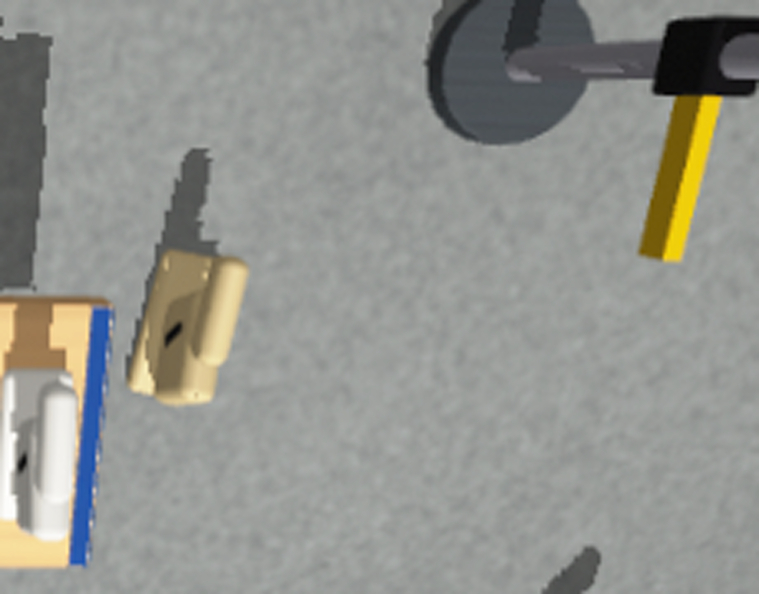

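View pics/w5z.png

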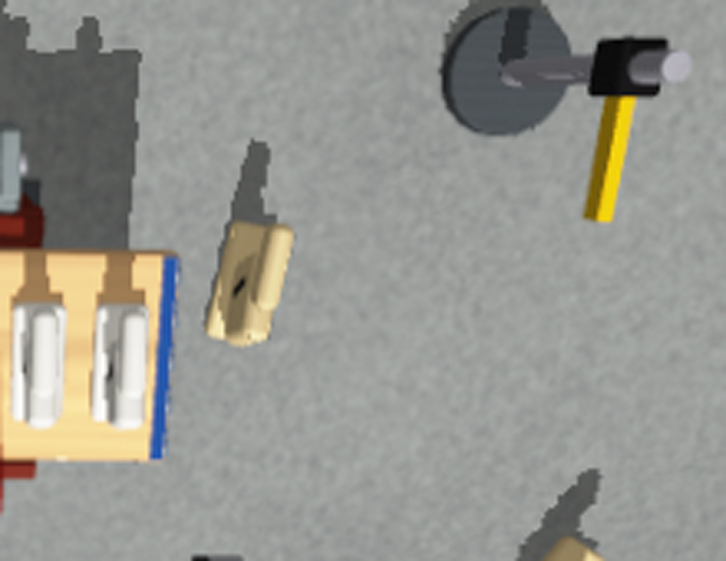

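```bash
python3 - <<'E'
from h import *
import pickle
for n,f,ox,oy,pts in [('w4',3.3,370,80,[(672,261,105),(113,305,102),(87,566,102)]),('w5',3.3,330,80,[(605,220,105),(179,258,102),(161,458,102)])]:
    s=pickle.load(open(f'pics/{n}.pkl','rb'))
    P=[onz('wrist',(x/f+ox-.35,y/f+oy-.35),z,s) for x,y,z in pts]
    for p in P: print(n,p.round(1))
    for psi in (2.0,2.5):
        a=np.radians(psi);yh=np.array([-np.sin(a),np.cos(a),0]);xh=np.array([np.cos(a),np.sin(a),0])
        m=(P[1]+P[2])/2; print(psi,'slide',(m-P[0])@yh,'lat',(P[0]-m)@xh)
s=pickle.load(open('pics/w5.pkl','rb'))
# grip base/ handle top
for px,z in [((93,172),147),((126,166),147),((133,212),147)]: print(onz('wrist',px,z,s).round(1))
E
python3 - <<'E'
import cv2
a=cv2.imread('pics/w5.png')[130:240,70:240];cv2.imwrite('pics/w5h.png',cv2.resize(a,None,fx=4,fy=4,interpolation=cv2.INTER_CUBIC))
E
```

```text
w4 [ 632. -337.  105.]
w4 [ 609.6 -165.9  102. ]
w4 [ 520.6 -168.6  102. ]
2.0 slide 171.98523464987005 lat 60.906059959949395
2.5 slide 172.5101848734334 lat 59.40290558844445
w5 [ 632.6 -337.4  105. ]
w5 [ 608.5 -165.8  102. ]
w5 [ 521.4 -167.3  102. ]
2.0 slide 173.11335514661496 lat 61.696643508285604
2.5 slide 173.64516147020552 lat 60.18361445022034
[583.2 199.5 147. ]
[592.3 156.5 147. ]
[532.9 156.3 147. ]
```

View pics/w5h.png

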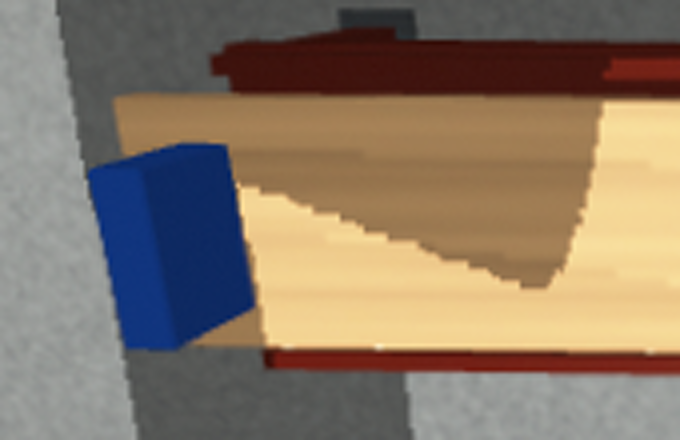

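```bash
python3 -m crank '[[-0.55,0,-0.055,0,0,0],[-0.55,0,-0.055,0,0,0],[-0.55,0,-0.055,0,0,0],[-0.55,0,-0.055,0,0,0],[-0.55,0,-0.055,0,0,0]]' 0.8; python3 -m crank '[[-0.55,0.2,-0.055,0,0,0],[-0.55,0.4,-0.055,0,0,0],[-0.55,0.4,-0.055,0,0,0],[-0.55,0.4,-0.055,0,0,0],[-0.55,0.3,-0.055,0,0,0]]'; python3 -m crank '[[0,0,0,0,0,0],[0,0,0,0,0,0],[0,0,0,0,0,0],[0,0,0,0,0,0],[0,0,0,0,0,0]]';python3 snap.py w6
```

```text
clock: 7.4
ee_pos: [570.5, 57.4, 351.8]
orientation: [-1.23, 1.178, -1.177]
wrist_force: [-0.5, 0.4, 0.7]
gripper_width: 68.5
clock: 7.9
ee_pos: [550.2, 194.1, 265.3]
orientation: [-1.231, 1.179, -1.176]
wrist_force: [0.4, 0.1, -0.9]
gripper_width: 68.0
clock: 8.4
ee_pos: [551.8, 192.3, 268.0]
orientation: [-1.228, 1.177, -1.178]
wrist_force: [-0.9, 0.2, 0.4]
gripper_width: 68.3
8.4 [551.8 192.3 268. ] [-0.9  0.2  0.4] 68.33964612621288
[[ 0.042  0.001  0.999]
 [-0.999  0.     0.042]
 [-0.    -1.     0.001]] [ 0.13  0.17  1.54 -0.    1.43  1.66]
```

View pics/w6.png

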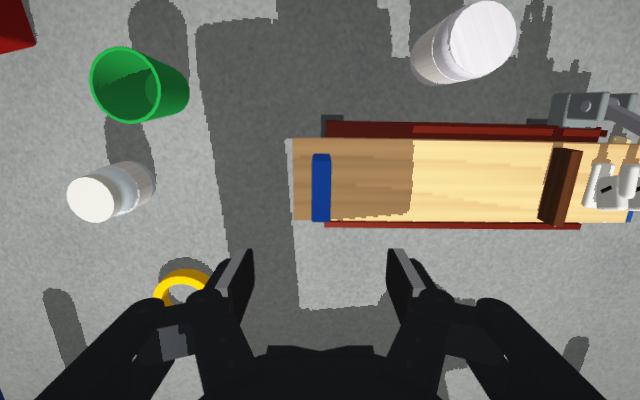

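Run:
```python
from h import *
import pickle
s=pickle.load(open('pics/w6.pkl','rb'))
for px,z in [((312,154),147),((330,154),147),((311.5,221),147),((330.5,221),147),((320.5,188),147),((286,139),102),((293,219),102),((413,137),98),((592,143),98),((413,223),102),((330,228.5),98),((580,229),98)]: print(px,onz('wrist',px,z,s).round(1))
```

```text
(312, 154) [588.8 201.7 147. ]
(330, 154) [589.4 185.7 147. ]
(311.5, 221) [524.8 200.  147. ]
(330.5, 221) [525.6 181.9 147. ]
(320.5, 188) [557.7 192.8 147. ]
(286, 139) [596.4 229.9 102. ]
(293, 219) [508.7 221.4 102. ]
(413, 137) [603.8  98.1  98. ]
(592, 143) [607.4 -97.4  98. ]
(413, 223) [509.6  86.5 102. ]
(330, 228.5) [497.4 179.3  98. ]
(580, 229) [ 508.2 -114.6   98. ]
```

```bash
python3 -m crank '[[0,0.6,0.01,0,0,0],[0,0.6,0.01,0,0,0],[0,0.6,0.01,0,0,0],[0,0.6,0,0,0,0],[0,0.3,0,0,0,0]]' 0.8; python3 -m crank '[[0,0.2,0,0,0,0],[0,0.2,0,0,0,0],[0,0.05,0,0,0,0],[0,0,0,0,0,0],[0,0,0,0,0,0]]';python3 snap.py w7
```

```text
clock: 8.95
ee_pos: [551.4, 192.5, 129.7]
orientation: [-1.232, 1.18, -1.176]
wrist_force: [-0.3, 0.1, -0.5]
gripper_width: 68.6
clock: 9.45
ee_pos: [553.5, 193.3, 110.8]
orientation: [-1.228, 1.176, -1.178]
wrist_force: [-0.0, 0.2, -0.0]
gripper_width: 68.6
9.45 [553.5 193.3 110.8] [-0.   0.2 -0. ] 68.58619615593486
[[ 0.044  0.002  0.999]
 [-0.999  0.     0.044]
 [-0.    -1.     0.002]] [0.13 0.34 1.67 0.   1.13 1.66]
```

View pics/w7.png

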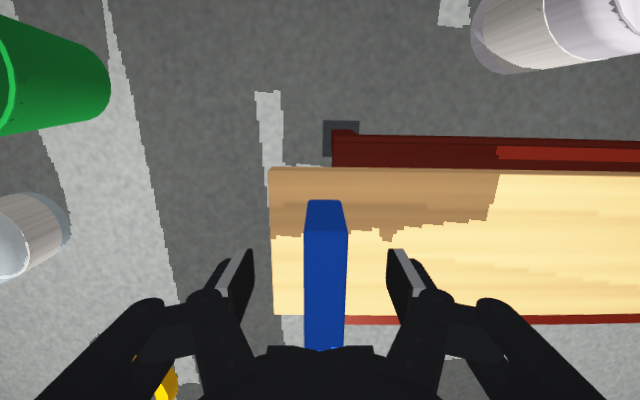

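```bash
python3 -m crank '[[0.04,0,0,0,0,0],[0,0,0,0,0,0],[0,0,0,0,0,0],[0,0,0,0,0,0],[0,0,0,0,0,0]]' 0 70;  python3 -m crank '[[0,0,0,0,0,0],[0,0,0,0,0,0],[0,0,0,0,0,0],[0,0,0,0,0,0],[0,0,0,0,0,0]]';python3 snap.py w8
```

```text
clock: 10.0
ee_pos: [552.9, 191.3, 110.1]
orientation: [-1.229, 1.178, -1.177]
wrist_force: [-2.3, -0.2, 4.1]
gripper_width: 17.4
clock: 10.5
ee_pos: [552.9, 191.3, 110.1]
orientation: [-1.229, 1.177, -1.177]
wrist_force: [-3.3, 0.3, 6.2]
gripper_width: 17.1
10.5 [552.9 191.3 110.1] [-3.3  0.3  6.2] 17.09505807856534
[[ 0.043  0.     0.999]
 [-0.999  0.     0.043]
 [-0.    -1.     0.   ]] [0.13 0.34 1.68 0.   1.13 1.66]
```

View pics/w8.png

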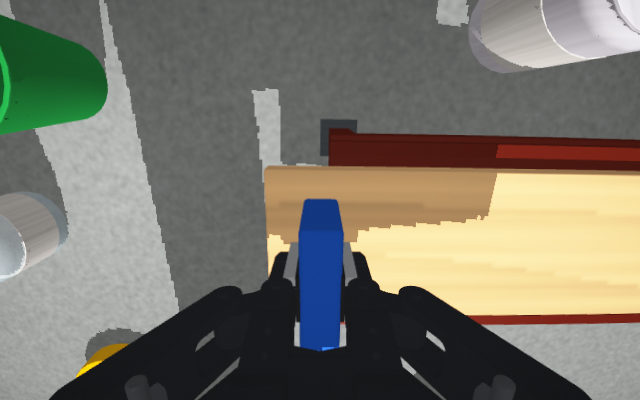

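```bash
python3 -m crank '[[0.1,0,0,0,0,0],[0.2,0,0,0,0,0],[0.25,0,0,0,0,0],[0.25,0,-0.01,0,0,0],[0.2,0,0,0,0,0]]' ; python3 -m crank '[[0.2,0,0,0,0,0],[0.25,0,0,0,0,0],[0.25,0,-0.01,0,0,0],[0.2,0,0,0,0,0],[0.1,0,0,0,0,0]]';python3 snap.py w9
```

```text
clock: 11.05
ee_pos: [554.9, 142.1, 110.1]
orientation: [-1.228, 1.176, -1.175]
wrist_force: [-0.2, 7.7, 3.5]
gripper_width: 17.6
clock: 11.55
ee_pos: [556.6, 91.9, 110.2]
orientation: [-1.228, 1.177, -1.176]
wrist_force: [-0.6, 7.7, 4.2]
gripper_width: 17.2
11.55 [556.6  91.9 110.2] [-0.6  7.7  4.2] 17.19191655352161
[[ 0.044  0.001  0.999]
 [-0.999  0.002  0.044]
 [-0.002 -1.     0.001]] [-0.05  0.29  1.73  0.    1.11  1.48]
```

View pics/w9.png

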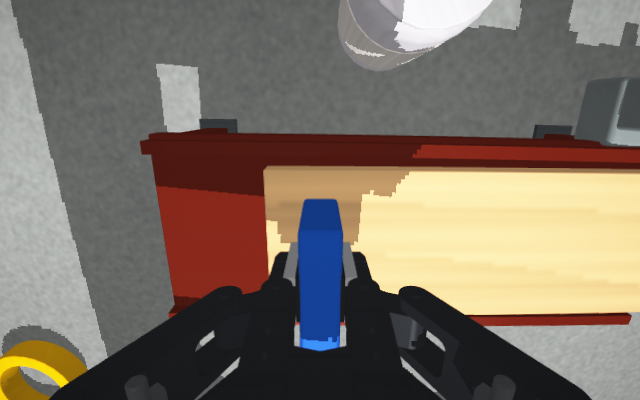

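```bash
python3 -m crank '[[0.1,0,0,0,0,0],[0.25,0,0,0,0,0],[0.3,0,-0.01,0,0,0],[0.3,0,0,0,0,0],[0.2,0,0,0,0,0]]'; python3 snap.py w10
python3 - <<'E'
from h import *
for n in('top','side'): cv2.imwrite(f'pics/{n}1.png',manip.get_image(n))
a=cv2.imread('pics/top1.png')[150:240,235:425];cv2.imwrite('pics/topz1.png',cv2.resize(a,None,fx=4.2,fy=4.2,interpolation=cv2.INTER_CUBIC))
a=cv2.imread('pics/side1.png')[190:290,290:410];cv2.imwrite('pics/sidez1.png',cv2.resize(a,None,fx=6,fy=6,interpolation=cv2.INTER_CUBIC))
E
```

```text
clock: 12.1
ee_pos: [558.7, 34.6, 110.3]
orientation: [-1.227, 1.177, -1.176]
wrist_force: [-0.4, 9.5, 7.5]
gripper_width: 17.1
12.1 [558.7  34.6 110.3] [-0.4  9.5  7.5] 17.064987701890857
[[ 0.044  0.001  0.999]
 [-0.999  0.002  0.044]
 [-0.002 -1.     0.001]] [-0.15  0.29  1.74  0.    1.11  1.37]
```

View pics/w10.png

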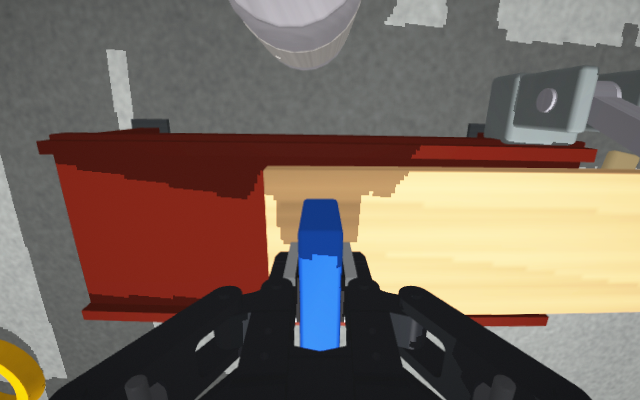

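View pics/topz1.png

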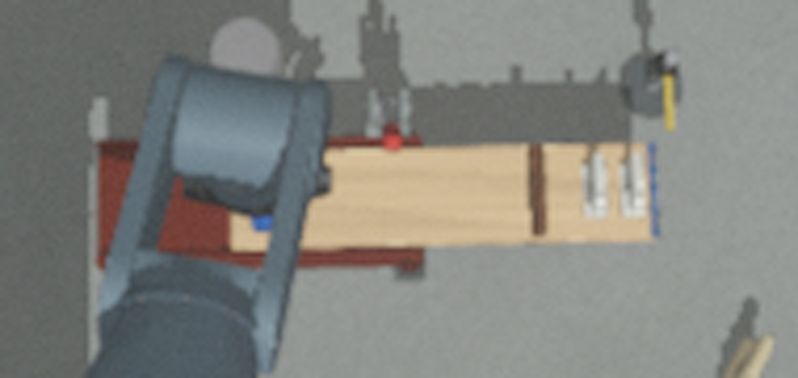

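View pics/sidez1.png

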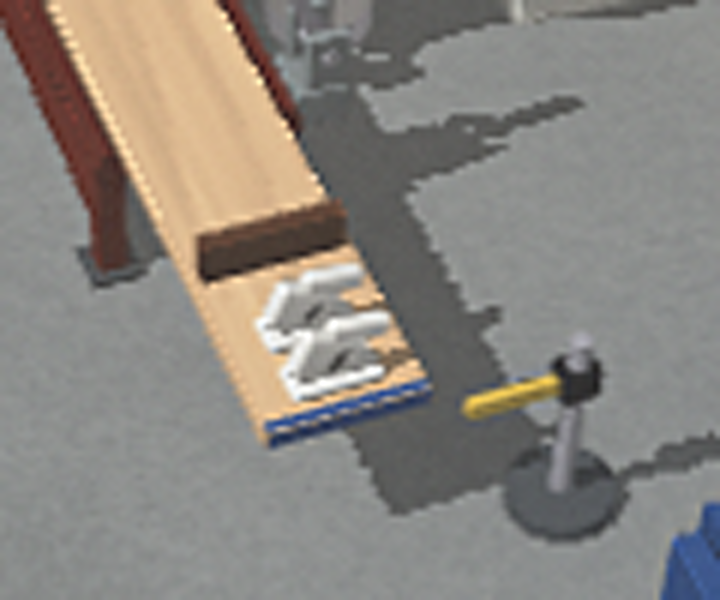

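```bash
cat > rel.py <<'E'
from h import *
def rel(n,f,ox,oy,far,near,tip,zt=105):
    q=lambda p:(p[0]/f+ox-.5+.5/f,p[1]/f+oy-.5+.5/f)
    F=onz(n,q(far),102);N=onz(n,q(near),102);T=onz(n,q(tip),zt)
    a=np.radians(2.1);yh=np.array([-np.sin(a),np.cos(a),0])
    print(n,F.round(1),N.round(1),T.round(1),'end-tip',round(float(((F+N)/2-T)@yh),1))
E
python3 - <<'E'
from rel import *
rel('top',4.2,235,150,(657,143),(658,236),(670,129))
rel('side',6,290,190,(432,382),(268,427),(467,405))
im=cv2.imread('pics/top1.png');print(im[185:208:4,388:396].tolist()); print(im[172:183,391:398].tolist())
E
```

```text
top [ 616.6 -328.9  102. ] [ 530.4 -328.8  102. ] [ 629.3 -340.4  105. ] end-tip 13.6
side [ 620.5 -321.3  102. ] [ 532.6 -323.8  102. ] [ 630.6 -343.1  105. ] end-tip 22.5
[[[149, 168, 183], [150, 131, 123], [146, 116, 97], [141, 137, 129], [150, 152, 149], [146, 151, 146], [149, 151, 147], [147, 152, 149]], [[155, 172, 181], [147, 142, 147], [147, 119, 100], [149, 142, 135], [148, 151, 147], [147, 150, 147], [150, 153, 149], [150, 153, 149]], [[188, 202, 210], [146, 151, 165], [153, 123, 106], [148, 141, 133], [147, 152, 147], [150, 154, 150], [148, 151, 148], [146, 150, 146]], [[188, 204, 213], [153, 166, 181], [154, 132, 120], [154, 146, 138], [150, 153, 150], [148, 152, 148], [153, 155, 151], [151, 155, 152]], [[175, 194, 206], [150, 168, 182], [152, 135, 129], [142, 123, 114], [139, 143, 141], [149, 153, 150], [149, 153, 150], [150, 154, 148]], [[155, 190, 212], [153, 175, 190], [153, 133, 124], [148, 118, 99], [146, 142, 134], [149, 155, 150], [148, 152, 149], [149, 152, 147]]]
[[[107, 108, 102], [95, 107, 107], [88, 156, 172], [97, 175, 191], [101, 132, 139], [109, 110, 104],
[... 515 characters left out ...]
, 120, 118], [100, 150, 163], [96, 176, 192], [128, 169, 177], [145, 148, 144], [149, 153, 149]], [[137, 138, 136], [133, 141, 139], [110, 157, 170], [94, 174, 192], [130, 169, 179], [150, 152, 149], [147, 151, 147]], [[150, 153, 148], [141, 149, 144], [116, 158, 169], [96, 178, 196], [128, 172, 184], [152, 155, 151], [148, 151, 146]], [[146, 151, 145], [147, 150, 147], [130, 157, 163], [102, 169, 183], [129, 165, 173], [152, 154, 151], [149, 152, 148]], [[149, 151, 147], [148, 152, 147], [140, 152, 151], [132, 154, 156], [140, 153, 154], [150, 153, 150], [150, 153, 150]], [[147, 150, 147], [149, 151, 147], [150, 153, 149], [150, 151, 148], [149, 153, 149], [148, 152, 147], [148, 153, 149]]]
```

```bash
python3 -m crank '[[0.06,0,0,0,0,0],[0.08,0,0,0,0,0],[0.08,0,0,0,0,0],[0.06,0,0,0,0,0],[0.03,0,0,0,0,0]]'; python3 -m crank '[[0,0,0,0,0,0],[0,0,0,0,0,0],[0,0,0,0,0,0],[0,0,0,0,0,0],[0,0,0,0,0,0]]'; python3 snap.py w11
python3 - <<'E'
from h import *
for n in('top','side'): cv2.imwrite(f'pics/{n}2.png',manip.get_image(n))
a=cv2.imread('pics/top2.png')[160:220,370:415];cv2.imwrite('pics/topz2.png',cv2.resize(a,None,fx=10,fy=10,interpolation=cv2.INTER_CUBIC))
a=cv2.imread('pics/side2.png')[240:280,325:400];cv2.imwrite('pics/sidez2.png',cv2.resize(a,None,fx=10,fy=10,interpolation=cv2.INTER_CUBIC))
E
```

```text
clock: 12.75
ee_pos: [559.3, 20.3, 110.4]
orientation: [-1.227, 1.177, -1.175]
wrist_force: [-0.2, 10.7, 8.8]
gripper_width: 17.4
clock: 13.25
ee_pos: [559.3, 20.1, 110.4]
orientation: [-1.228, 1.177, -1.175]
wrist_force: [0.2, 7.2, 7.2]
gripper_width: 17.1
13.25 [559.3  20.1 110.4] [0.2 7.2 7.2] 17.10278150331724
[[ 0.045  0.001  0.999]
 [-0.999  0.002  0.045]
 [-0.002 -1.     0.001]] [-0.18  0.29  1.74  0.    1.11  1.35]
```

View pics/topz2.png

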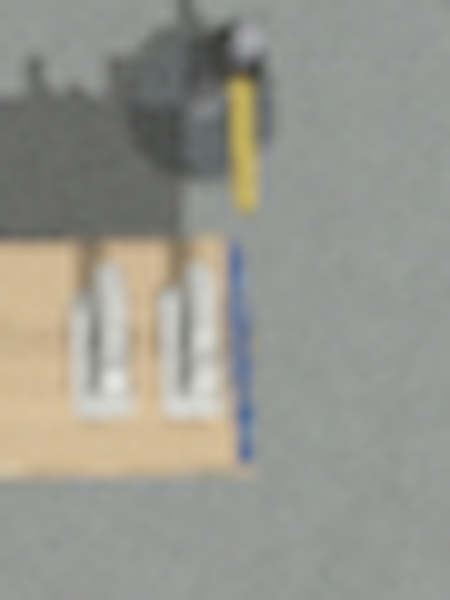

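View pics/sidez2.png

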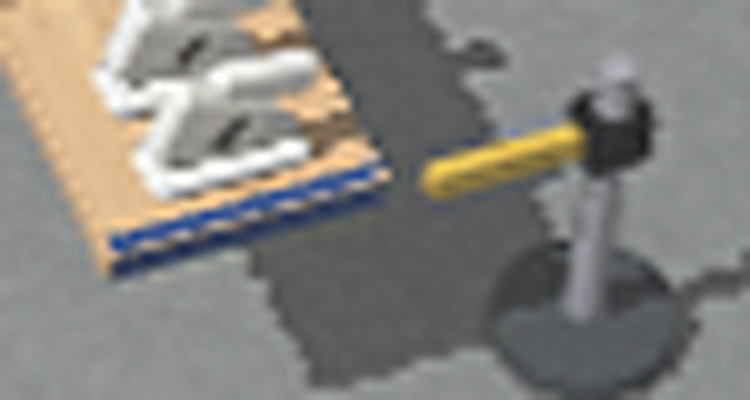

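View pics/w11.png

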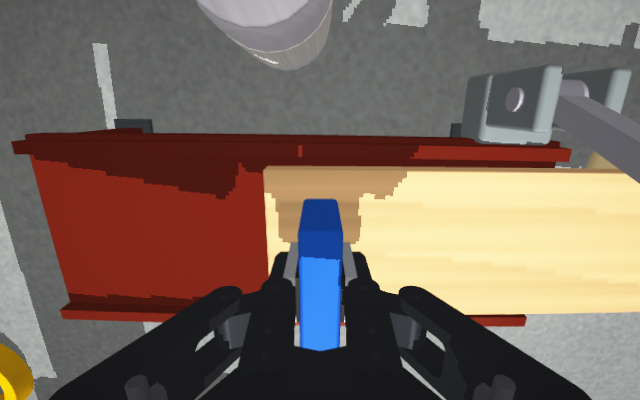

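Run:
```python
from rel import *
rel('top',10,370,160,(243,240),(252,462),(246,212))
rel('side',10,325,240,(388,173),(112,250),(429,172))
rel('side',10,325,240,(388,173),(112,250),(429,176),102)
```

```text
top [ 617.2 -339.6  102. ] [ 530.8 -342.   102. ] [ 627.6 -340.4  105. ] end-tip 1.6
side [ 620.4 -336.2  102. ] [ 532.  -338.9  102. ] [ 631.1 -341.9  105. ] end-tip 6.4
side [ 620.4 -336.2  102. ] [ 532.  -338.9  102. ] [ 631.7 -341.   102. ] end-tip 5.5
```

```bash
python3 -m crank '[[0.02,0,0,0,0,0],[0.02,0,0,0,0,0],[0.01,0,0,0,0,0],[0,0,0,0,0,0],[0,0,0,0,0,0]]'; python3 -m crank '[[0,0,0,0,0,0],[0,0,0,0,0,0],[0,0,0,0,0,0],[0,0,0,0,0,0],[0,0,0,0,0,0]]'; python3 -m crank '[[0,0,0,0,0,0],[0,0,0,0,0,0],[0,0,0,0,0,0],[0,0,0,0,0,0],[0,0,0,0,0,0]]'
python3 - <<'E'
from h import *
for n in('top','side'): cv2.imwrite(f'pics/{n}3.png',manip.get_image(n))
a=cv2.imread('pics/top3.png')[130:230,230:420];b=cv2.imread('pics/side3.png')[140:290,260:410]
cv2.imwrite('pics/topz3.png',cv2.resize(a,None,fx=4,fy=4,interpolation=cv2.INTER_CUBIC))
cv2.imwrite('pics/sidez3.png',cv2.resize(b,None,fx=4,fy=4,interpolation=cv2.INTER_CUBIC))
print(manip.observe()['ee_pos'])
E
```

```text
clock: 13.9
ee_pos: [559.3, 18.0, 110.4]
orientation: [-1.227, 1.177, -1.175]
wrist_force: [-0.5, 9.4, 7.6]
gripper_width: 17.1
clock: 14.4
ee_pos: [559.4, 18.0, 110.4]
orientation: [-1.227, 1.177, -1.175]
wrist_force: [-0.5, 9.2, 7.7]
gripper_width: 17.2
clock: 14.9
ee_pos: [559.4, 18.0, 110.5]
orientation: [-1.227, 1.177, -1.175]
wrist_force: [0.4, 10.2, 7.9]
gripper_width: 17.1
[559.3448267   17.96136089 110.44349093]
```

View pics/topz3.png

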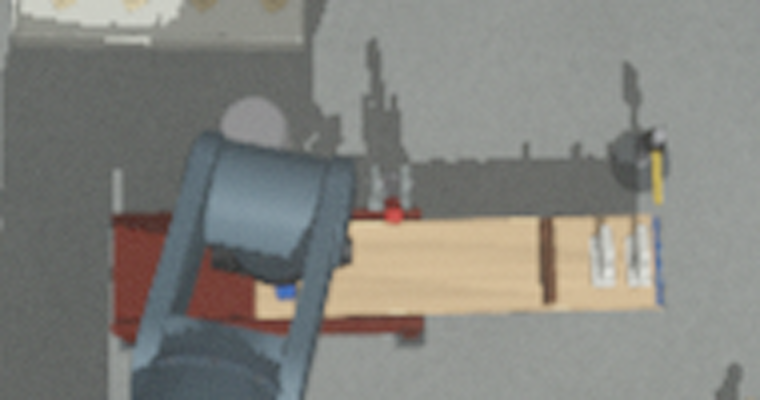

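View pics/sidez3.png

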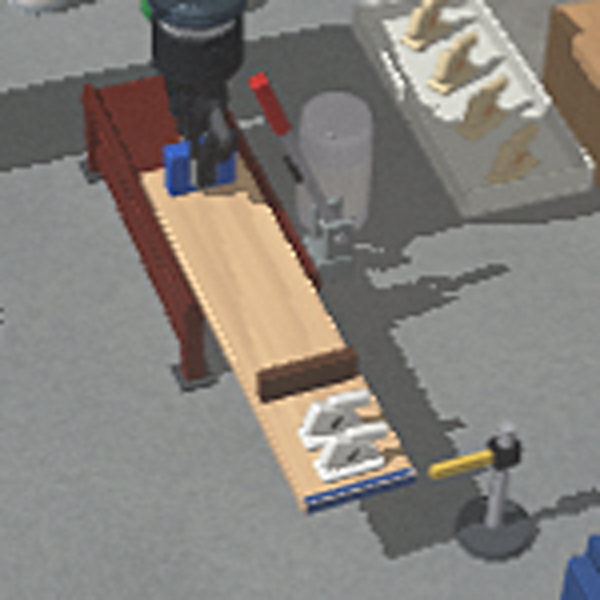

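```bash
python3 -c "
from workcell import manip
print(manip.hand_in())"
```

```text
the job is handed in; nothing more can be done
None
```

I handed the job in at about 15 s of the 50 s allowed. The lever is up and the gripper is still holding the board flat on the stand. No verdict was reported, so the results below come from my own checks.

- **Lever:** I gripped the red handle and swung it up along its arc to about 1.25 rad, then let go. The last pictures show it still up.
- **Board:** I gripped the blue grip at 70 N and slid the board outward about 173 mm. The gripper was still closed on the grip (17 mm opening) and pressing it down with about 8 N. The clearance to the marker post is about 15 mm to the side.
- **Bystanders:** None looked moved in the pictures I took. The spare fin is now hidden under the board, so I could not check it at the end.

**Board end against the pointer:** my three estimates differ by up to about 4 mm. After the last 2 mm move, the wrist camera puts the end about 1 mm past the pointer and the top camera puts it about level. The coarser side camera puts it about 3 to 4 mm short. All three are within the 8 mm allowed. I worked these out from measurements taken before that move and did not measure the end again, only checked the pictures by eye.

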